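# Push the spoiled culture tube through the sprung flap of the discard box

### The job

One of the two loose culture tubes in front of the heap has spoiled: its contents are yellow-brown and it has no green band. Push that tube down through the yellow spring flap in the top of the pale discard box, part the fingers just enough to let go, and draw straight back up so that it lies inside the box with the flap swung shut behind it. Leave the good tube with the green band where it lies.

Things in the scene. Friction and masses are not known exactly. Their poses are not given: they have to be found in the camera images.
- spoiled_tube_center (a point): Centre of the spoiled culture tube: rigid, plugged, yellow-brown contents at one end, no green band; 193 mm long, 20 mm thick, about 0.03 kg, lying on the bench and not rolling; this point is 10 mm above the bench, half-way along. The point's y axis runs along the tube. Pinch it across its 20 mm near this point, from above.
- good_tube_center (a point): Centre of the good culture tube, same size and shape (193 x 20 mm, y axis along it), pale contents and a green band; it must stay where it is. A flat culture plate (93 mm across, 15 mm high) lies near the tubes too.
- port (a point): Centre of the slot in the top of the pale discard box (fixed, hollow, 160 x 262 mm, 140 mm high), at the level of its top face. Slot: 106 mm along the point's x, 226 mm along its y; z up. Push the tube down level, along y, 8 mm to the -x side of this point, until its centre is 40 to 45 mm below the top; the fingers go in with it, so part them only to about 35 mm, then lift straight out.
- flap (a joint): Angle (rad) of the yellow flap that closes the slot: 0 shut, up to 1.4 as it swings down into the box. 98 mm wide, hinged along the slot's +x edge, 51 mm from the port point. A spring shuts it: 1 to 3 N pushed at its middle opens it, the tube's own weight does not. At about 0.9 a released tube slides off it into the box; it shuts as the fingers leave.

How it is judged:
At the end, for the whole second after the job is handed in: The spoiled tube's centre is inside the discard box, more than 60 mm below its top, the flap is shut (within 0.1 rad), and the good tube lies within 30 mm of where it started (z of spoiled_tube_center in the frame of port below -0.06 m and x of spoiled_tube_center in the frame of port between -0.075 and 0.075 m and y of spoiled_tube_center in the frame of port between -0.125 and 0.125 m and value of joint flap below 0.1 rad and distance of good_tube_center from where it was at the start of the episode below 0.03 m); the robot touches nothing.
It fails at once if the good tube is moved more than 30 mm (distance of good_tube_center from where it was at the start of the episode above 0.03 m).
It also fails if it takes over 42 s, if anything falls off the work surface, if the arm or the gripper's body presses on something with over 40 N, if the wrist force passes 120 N, or if a joint passes its speed limit or range.

### The arm

A 6-joint arm with a two-finger parallel gripper is mounted at the origin on a cart in front of the work surface, level with it; the furniture and walls round the work are solid. World frame = base frame: x ahead of the robot, y to its left, z up, the work surface at z = 0. Lengths are in m, angles in rad, forces in N, time in s.
With the tool pointing down it reaches from about 0.325 to 0.775 m from the base axis. Payload 9.3 kg.
Tool frame: the origin (TCP) lies between the finger pads; the fingertips stand robot.tips_ahead ahead of it and the grasp point (between the pads) lies 5 mm behind it (robot.tips_ahead is the distance from the TCP to the fingertips, in m); x points along the fingers, y is the direction in which the jaws open and shut, and the axes are right-handed (so a half turn about x gives the same grasp; the last joint's range is limited). The gripper opens to 85 mm and grips with 20 to 120 N. Pads are 22 mm wide; open, the fingers measure 114 mm over their backs; the gripper's body (76 mm by 85 mm) begins 54 mm behind the grasp point. The pads swing forward as they close: fully open they stand 13 mm farther back than shut.
Start: joints at [-1.416, 0.259, 0.021, 1.334, 0, 1.418], TCP at [0.167, -0.524, 0.224] pointing down, gripper open.
Joint ranges: [-3.04, 3.04], [-0.91, 1.82], [-1.04, 1.36], [-1.92, 1.95], [-1.52, 1.45], [-3.14, 3.14]. Speed limits (rad/s): [2.22, 2.22, 2.79, 3.14, 3.14, 3.14].

### API

Orientations are given as a rotation vector (axis times angle).
In Python, from bench import observe, optics, robot gives the robot as it stands.
- The arm moves only by the tool carry_out, never from a script. Its argument "motion" is a list of rows, each a list of 3 entries, a list of its own where there are three numbers: the opening in per cent of the stroke, from 0 (shut) to 100 (fully open), then the shift along the tool's x, y, z in units of 25 mm (1.0 is 25 mm), then the turn, a rotation vector about the tool's x, y, z in units of 6 degrees (1.0 is 6 degrees). In form: [[hand, [dx, dy, dz], [rx, ry, rz]], ...]. A call has exactly 5 rows; each row is the pose to reach, as a shift and turn from the pose measured when the call began, along the tool's axes at that moment; what a row does not reach only later rows make up. A row lasts 1/12 s, in which the tool goes at most 41.7 mm and 7.16 degrees, less where a joint would pass 70% of its speed; a pose out of reach is approached as far as the arm can. A call with a gripper value outside its range is refused whole. The fingers move at their own pace and stop on an object; "squeeze" is the grip in N (left out, the last holds). Time passes only in rows, so rows that repeat a pose let the fingers close, or fill a call up. It gives the time, the measured TCP pose, the force and the opening at its end, in the units of the state.
- observe(): the state, without advancing time (a new reading comes with each control period).
- optics.grab_frame(name): name is "scene" or "top"; returns the picture (480x640x3 uint8, red, green, blue); there is no depth.
- optics.camera_info(name): a dict with "camera_matrix" (3x3 intrinsics, pixels), "view" (4x4, takes a point from world to camera coordinates). Camera axes: x right, y down, z forward; pixel columns grow to the right and rows downward; lengths in m; the calibration is good to about 2 mm. A picture is of the moment at which its call begins. camera_info takes no time and is no camera call.
- robot.sign_off(): hands the job in, once; it reports no verdict.
The state is a dict: "time_s": time; "qpos": joint angles; "dq": joint speeds; "joint_torque": joint torques, N m; "eef_pos": TCP position; "ee_rot": TCP orientation; "force": force on the tool from outside, world axes, zero at the start; "torque": the same for the moment, N m; "grip_width": opening from 0.0 (shut) to 1.0 (fully open).
Only numpy, scipy, OpenCV 4.12 (cv2) and the standard library are available. Lean on these libraries where they do the work, as an engineer would, in place of code of your own. Each camera call takes 0.05 s, during which the arm holds its last target. There are 200 camera calls.

## Working session

There is one attempt and no reset: what is moved stays moved. The work goes in short steps, Python scripts to look and compute and a tool call to move; the robot and the scene stay as the last step left them, time stands still between calls to the robot, and variables do not carry over. Pictures are saved under pics/ and viewed, about 8 in all and at most 12, crops included, and the job is handed in when it is done.

Besides the shell and the picture viewer there is one more tool, called after ">>>" as a command line: name --argument value ..., lists and objects as JSON in quotes. carry_out: Moves the arm, as the interface text tells. Its arguments: {"type":"object","properties":{"motion":{"type":"array","items":{"type":"array"}},"squeeze":{"type":"number"}},"required":["motion"]}

```bash
mkdir -p pics; python3 - <<'E'
from bench import observe, optics, robot
import cv2
s=observe();print(s['time_s'],s['eef_pos'],s['ee_rot'],s['grip_width'],robot.tips_ahead)
for n in("scene","top"):
    cv2.imwrite(f"pics/{n}0.png",optics.grab_frame(n)[:,:,::-1]); c=optics.camera_info(n);print(c)
E
```

```text
0.0 [ 0.1665828  -0.52384715  0.22295113] [ 2.05611517  0.32039983 -2.05608726] 1.0015863143089945 0.014
{'camera_matrix': array([[606.9888634 ,   0.        , 322.97121905],
       [  0.        , 606.9888634 , 234.73842546],
       [  0.        ,   0.        ,   1.        ]]), 'view': array([[-0.69675603, -0.71700744,  0.02076935,  0.3927023 ],
       [-0.46400398,  0.42843967, -0.77533203,  0.2967749 ],
       [ 0.54702042, -0.54985433, -0.63121223,  1.38007565],
       [ 0.        ,  0.        ,  0.        ,  1.        ]])}
{'camera_matrix': array([[465.12767633,   0.        , 322.17944401],
       [  0.        , 465.12767633, 240.41421159],
       [  0.        ,   0.        ,   1.        ]]), 'view': array([[-0.00460933, -0.99985401,  0.01645365,  0.03387572],
       [-0.99028381,  0.00227712, -0.13904239,  0.52708399],
       [ 0.13898462, -0.01693468, -0.99014973,  1.03446036],
       [ 0.        ,  0.        ,  0.        ,  1.        ]])}
```

View pics/top0.png

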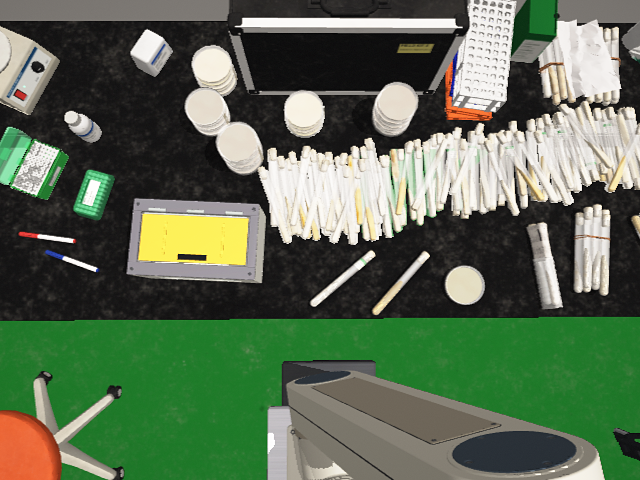

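View pics/scene0.png

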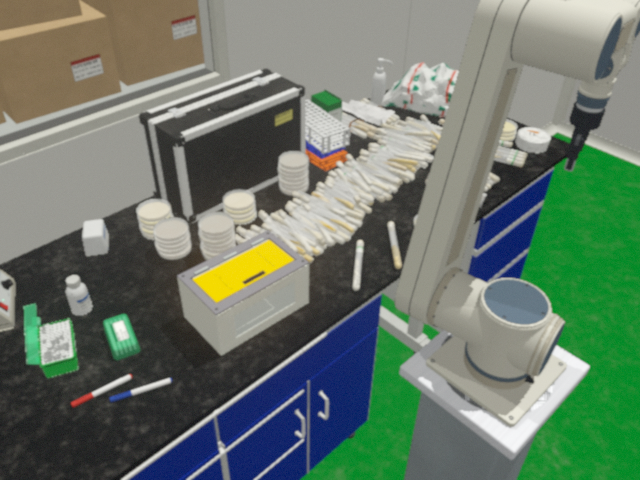

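The top view shows two tubes. The spoiled one runs about (376,312)–(428,254) with brown contents and no band. The good one runs (313,304)–(373,254) with a green band near (369,257). The yellow flap is at (138–250, 211–266), with white hinge marks on its far edge (row ~211). The scene view agrees.

```bash
cat > h.py <<'E'
import numpy as np, cv2
from bench import observe, optics, robot
def cast(n,px,z):
    c=optics.camera_info(n);V=c['view'];R,t=V[:3,:3],V[:3,3]
    o=-R.T@t; d=R.T@np.linalg.inv(c['camera_matrix'])@[px[0],px[1],1]
    return o+d*(z-o[2])/d[2]
def proj(n,p):
    c=optics.camera_info(n);V=c['view'];q=c['camera_matrix']@(V[:3,:3]@p+V[:3,3]);return q[:2]/q[2]
def biggest(m,roi):
    x0,y0,x1,y1=roi;k=np.zeros_like(m);k[y0:y1,x0:x1]=m[y0:y1,x0:x1]
    return max(cv2.findContours(k,cv2.RETR_EXTERNAL,cv2.CHAIN_APPROX_NONE)[0],key=cv2.contourArea)
E
python3 - <<'E'
from h import *
im=cv2.imread('pics/top0.png');hsv=cv2.cvtColor(im,cv2.COLOR_BGR2HSV)
m=(hsv[...,2]>95).astype(np.uint8)*255
for nm,roi in(("spoiled",(370,247,438,318)),("good",(300,247,378,310))):
    r=cv2.minAreaRect(biggest(m,roi));b=cv2.boxPoints(r)
    P=np.array([cast("top",p,.010) for p in b]);e=[P[1]-P[0],P[2]-P[1]];L=max(e,key=np.linalg.norm)
    print(nm,r,P.mean(0).round(4),[np.linalg.norm(v).round(4) for v in e],np.degrees(np.arctan2(L[1],L[0])))
y=cv2.inRange(hsv,(22,120,120),(35,255,255))
r=cv2.minAreaRect(biggest(y,(125,195,265,285)));P=np.array([cast("top",p,.14) for p in cv2.boxPoints(r)]);print(P.round(4),P.mean(0))
cv2.imwrite('pics/c1.png',cv2.resize(im[185:325,115:445],None,fx=2.4,fy=2.4,interpolation=cv2.INTER_CUBIC))
E
```

```text
spoiled ((400.18438720703125, 282.7222595214844), (8.017620086669922, 81.5575180053711), 41.347782135009766) [ 0.4314 -0.1509  0.01  ] [np.float64(0.193), np.float64(0.0187)] -42.443614853919875
good ((342.18963623046875, 278.22412109375), (8.22108268737793, 82.44573211669922), 49.76364517211914) [ 0.4422 -0.0154  0.01  ] [np.float64(0.1933), np.float64(0.0193)] -50.15492903223171
[[0.4733 0.4122 0.14  ]
 [0.5709 0.4127 0.14  ]
 [0.5602 0.1882 0.14  ]
 [0.4625 0.1909 0.14  ]] [0.51672629 0.30101764 0.14      ]
```

View pics/c1.png

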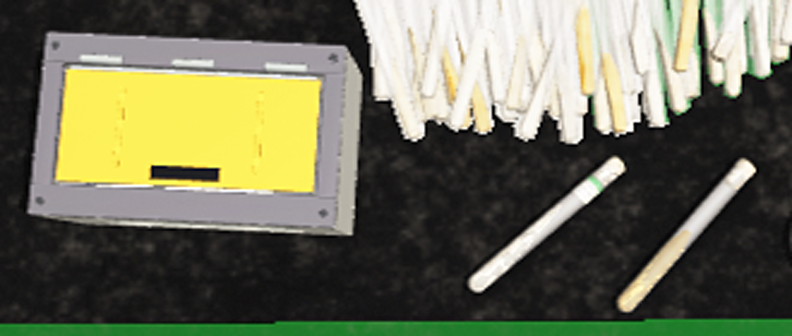

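```bash
cat >> h.py <<'E'
from scipy.spatial.transform import Rotation as Ro
def plan(pos,zang):
    """tool down, tool z (along tube) at world angle zang deg (nearest half turn)"""
    s=observe();R=Ro.from_rotvec(s['ee_rot']);best=None
    for a in(zang,zang+180):
        z=np.array([np.cos(np.radians(a)),np.sin(np.radians(a)),0]);x=np.array([0,0,-1.])
        v=(R.inv()*Ro.from_matrix(np.c_[x,np.cross(z,x),z])).as_rotvec(degrees=True)/6
        print('shift',(R.inv().apply(np.array(pos)-s['eef_pos'])/.025).round(2),'turn',v.round(2),'q6',s['qpos'][5].round(2),'F',s['force'].round(1),'w',s['grip_width'])
E
python3 - <<'E'
from h import *
def box(n,pts):
    P=np.array([cast(n,p,.14) for p in pts]);c=P.mean(0);d=(P[0]-P[1])+(P[3]-P[2]);print(P.round(4).tolist(),c.round(4),'yang',np.degrees(np.arctan2(d[1],d[0])))
f=lambda p:np.array(p)/2.4+[115,185]-.3
box("top",[f(p) for p in((66,68),(320,80),(317,192),(55,182))])
box("top",[f(p) for p in((55,45),(333,58),(323,213),(40,201))])
print('plate',cast("top",(464,285),.015))
for p in((.4314,-.1509,.01),(.4422,-.0154,.01),(.515,.301,.14)):print(proj("scene",np.array(p)))
plan((.4314,-.1509,.10),-42.4)
E
```

```text
[[0.5711, 0.4083, 0.14], [0.5602, 0.1883, 0.14], [0.4626, 0.1892, 0.14], [0.4719, 0.4128, 0.14]] [0.5164 0.2996 0.14  ] yang 87.39383222319383
[[0.5915, 0.4188, 0.14], [0.5797, 0.1774, 0.14], [0.4446, 0.1838, 0.14], [0.4556, 0.4247, 0.14]] [0.5178 0.3011 0.14  ] yang 87.28471042341124
plate [ 0.42456701 -0.29829563  0.015     ]
[394.8773122  243.41578737]
[358.79219137 263.60596693]
[245.78303232 268.463992  ]
shift [  4.94 -11.   -14.61] turn [-1.999e+01 -1.000e-02  1.000e-02] q6 1.42 F [-0.3  0.4 -0.5] w 1.0012943141560036
shift [  4.94 -11.   -14.61] turn [1.001e+01 0.000e+00 1.000e-02] q6 1.42 F [-0.3  0.4 -0.5] w 1.0012943141560036
```

>>> carry_out --motion '[[55,[2,-11,-14.6],[-20,0,0]],[55,[2,-11,-14.6],[-20,0,0]],[55,[2,-11,-14.6],[-20,0,0]],[55,[2,-11,-14.6],[-20,0,0]],[55,[2,-11,-14.6],[-20,0,0]]]' --squeeze 60

```text
time_s: 0.52
eef_pos: [0.2869, -0.3534, 0.2004]
ee_rot: [1.659, 0.841, -1.658]
force: [0.9, -0.0, 0.4]
grip_width: 0.545
```

```bash
python3 -c "
from h import *
plan((.4314,-.1509,.12),-42.4)"
```

```text
shift [ 3.22 -0.13 -9.95] turn [-1.397e+01 -1.000e-02 -0.000e+00] q6 1.13 F [ 0.9 -0.   0.4] w 0.5453816117311973
shift [ 3.22 -0.13 -9.95] turn [ 1.603e+01 -0.000e+00  1.000e-02] q6 1.13 F [ 0.9 -0.   0.4] w 0.5453816117311973
```

q6 falls as expected, so I'll keep turning this way.

>>> carry_out --motion '[[55,[2,-0.1,-9.95],[-14,0,0]],[55,[2,-0.1,-9.95],[-14,0,0]],[55,[2,-0.1,-9.95],[-14,0,0]],[55,[3.2,-0.1,-9.95],[-14,0,0]],[55,[3.2,-0.1,-9.95],[-14,0,0]]]'

```text
time_s: 0.93
eef_pos: [0.4028, -0.1915, 0.1427]
ee_rot: [1.215, 1.205, -1.213]
force: [1.4, -0.1, 0.1]
grip_width: 0.555
```

```bash
python3 -c "
from h import *
plan((.4314,-.1509,.10),-42.4)"
```

```text
shift [ 1.71  1.13 -1.63] turn [-8.    0.01 -0.01] q6 0.94 F [ 1.4 -0.1  0.1] w 0.55526957690453
shift [ 1.71  1.13 -1.63] turn [ 2.2e+01 -1.0e-02 -1.0e-02] q6 0.94 F [ 1.4 -0.1  0.1] w 0.55526957690453
```

>>> carry_out --motion '[[55,[1.7,1.15,-1.65],[-8,0,0]],[55,[1.7,1.15,-1.65],[-8,0,0]],[55,[1.7,1.15,-1.65],[-8,0,0]],[55,[1.7,1.15,-1.65],[-8,0,0]],[55,[1.7,1.15,-1.65],[-8,0,0]]]'

```text
time_s: 1.35
eef_pos: [0.4318, -0.1496, 0.0996]
ee_rot: [0.742, 1.441, -0.742]
force: [-0.2, 0.5, -0.8]
grip_width: 0.552
```

```bash
python3 -c "
from h import *
plan((.4314,-.1509,.06),-42.4)"
```

```text
shift [ 1.58 -0.04  0.03] turn [-2.02 -0.01 -0.  ] q6 0.43 F [-0.2  0.5 -0.8] w 0.5522323192148558
shift [ 1.58 -0.04  0.03] turn [ 2.798e+01 -0.000e+00  1.000e-02] q6 0.43 F [-0.2  0.5 -0.8] w 0.5522323192148558
```

>>> carry_out --motion '[[55,[0.8,-0.04,0.03],[-2,0,0]],[55,[1.6,-0.04,0.03],[-2,0,0]],[55,[1.6,-0.04,0.03],[-2,0,0]],[55,[1.6,-0.04,0.03],[-2,0,0]],[55,[1.6,-0.04,0.03],[-2,0,0]]]'

```text
time_s: 1.77
eef_pos: [0.4317, -0.1509, 0.0603]
ee_rot: [0.583, 1.492, -0.582]
force: [0.0, -0.2, 1.0]
grip_width: 0.554
```

```bash
python3 -c "
from h import *
plan((.4314,-.1509,.017),-42.4)
a=optics.grab_frame('top')[205:345,300:480,::-1];b=optics.grab_frame('scene')[180:300,320:480,::-1]
f=lambda i:cv2.resize(i,(400,300),interpolation=cv2.INTER_CUBIC)
cv2.imwrite('pics/g.png',np.hstack([f(a),f(b)]))"
```

```text
shift [ 1.73 -0.01 -0.01] turn [-0.05 -0.01 -0.  ] q6 0.22 F [ 0.  -0.2  1. ] w 0.5539497890688815
shift [ 1.73 -0.01 -0.01] turn [ 2.995e+01 -0.000e+00  1.000e-02] q6 0.22 F [ 0.  -0.2  1. ] w 0.5539497890688815
```

View pics/g.png

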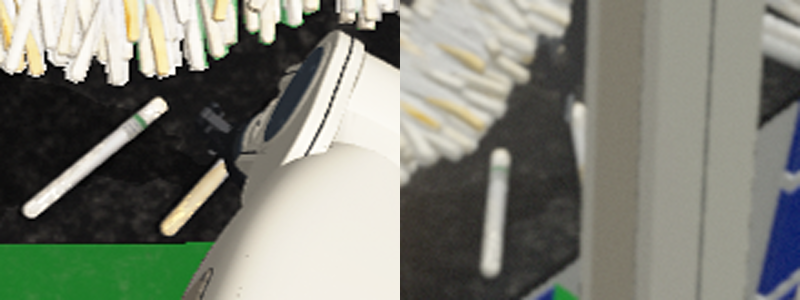

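The arm hides the grasp itself. The spoiled tube's brown end (~(190,205) in the crop) points under the gripper, and the good tube is clear at left. Descending and closing.

>>> carry_out --motion '[[55,[0.6,0,0],[0,0,0]],[55,[1.2,0,0],[0,0,0]],[55,[1.5,0,0],[0,0,0]],[55,[1.72,0,0],[0,0,0]],[55,[1.72,0,0],[0,0,0]]]'

```text
time_s: 2.28
eef_pos: [0.4317, -0.151, 0.0172]
ee_rot: [0.583, 1.491, -0.582]
force: [-0.5, -0.0, -0.6]
grip_width: 0.547
```

>>> carry_out --motion '[[10,[0,0,0],[0,0,0]],[10,[0,0,0],[0,0,0]],[10,[0,0,0],[0,0,0]],[10,[0,0,0],[0,0,0]],[10,[0,0,0],[0,0,0]]]' --squeeze 60

```text
time_s: 2.7
eef_pos: [0.432, -0.151, 0.0175]
ee_rot: [0.582, 1.491, -0.582]
force: [0.3, -0.2, 0.4]
grip_width: 0.101
```

>>> carry_out --motion '[[10,[0,0,0],[0,0,0]],[10,[0,0,0],[0,0,0]],[10,[0,0,0],[0,0,0]],[10,[0,0,0],[0,0,0]],[10,[0,0,0],[0,0,0]]]'

```text
time_s: 3.12
eef_pos: [0.4319, -0.151, 0.0175]
ee_rot: [0.582, 1.491, -0.582]
force: [0.8, 0.0, -0.2]
grip_width: 0.104
```

The fingers reached the commanded 10% with nothing between them, so the grasp missed. I'll lift and look.

>>> carry_out --motion '[[55,[0,0,0],[0,0,0]],[55,[0,0,0],[0,0,0]],[55,[0,0,0],[0,0,0]],[55,[0,0,0],[0,0,0]],[55,[0,0,0],[0,0,0]]]'

```text
time_s: 3.53
eef_pos: [0.4319, -0.151, 0.0175]
ee_rot: [0.582, 1.491, -0.582]
force: [-0.6, 0.2, -0.8]
grip_width: 0.55
```

>>> carry_out --motion '[[55,[-1.5,0,0],[0,0,0]],[55,[-3,0,0],[0,0,0]],[55,[-4,0,6],[0,0,0]],[55,[-4,0,6],[0,0,0]],[55,[-4,0,6],[0,0,0]]]'

```text
time_s: 3.95
eef_pos: [0.5239, -0.2356, 0.1148]
ee_rot: [0.581, 1.488, -0.582]
force: [0.0, -0.2, 0.5]
grip_width: 0.552
```

```bash
python3 -c "
from h import *
plan((.4314,-.1509,.017),-42.4)
a=optics.grab_frame('top')[:,:,::-1];b=optics.grab_frame('scene')[:,:,::-1]
cv2.imwrite('pics/ta.png',a);cv2.imwrite('pics/sa.png',b)
f=lambda i:cv2.resize(i,(400,300),interpolation=cv2.INTER_CUBIC)
cv2.imwrite('pics/g2.png',np.hstack([f(a[205:355,300:500]),f(b[160:310,300:500])]))"
```

```text
shift [ 3.9  -0.02 -5.03] turn [-0.04  0.03 -0.01] q6 0.17 F [ 0.  -0.2  0.5] w 0.5522818603509925
shift [ 3.9  -0.02 -5.03] turn [ 2.996e+01 -1.000e-02 -4.000e-02] q6 0.17 F [ 0.  -0.2  0.5] w 0.5522818603509925
```

View pics/g2.png

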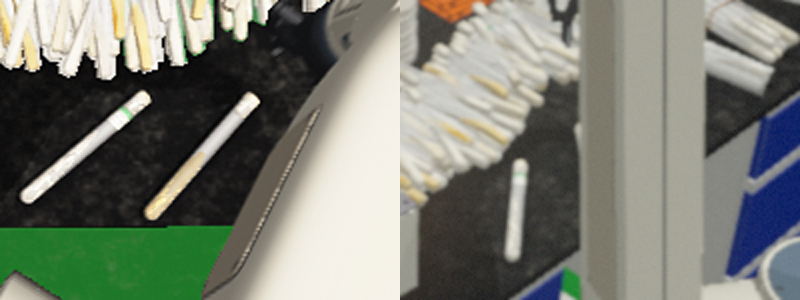

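The spoiled tube is fully visible, at (145,220)–(258,95) in the left crop; the good tube is undisturbed. I'll re-measure both.

```bash
cat >> h.py <<'E'
def tube(im,roi):
    m=(cv2.cvtColor(im,cv2.COLOR_BGR2HSV)[...,2]>95).astype(np.uint8)*255
    b=cv2.boxPoints(cv2.minAreaRect(biggest(m,roi)))
    P=np.array([cast("top",p,.010) for p in b]);e=[P[1]-P[0],P[2]-P[1]];L=max(e,key=np.linalg.norm)
    return P.mean(0).round(4),[np.linalg.norm(v).round(3) for v in e],np.degrees(np.arctan2(L[1],L[0])).round(1)
E
python3 - <<'E'
from h import *
a=cv2.imread('pics/ta.png')
print(tube(a,(368,247,438,317)),tube(a,(300,247,376,310)))
# scene view: green-tube check of calibration (initial picture)
b=cv2.imread('pics/scene0.png')
m=(cv2.cvtColor(b,cv2.COLOR_BGR2HSV)[...,2]>120).astype(np.uint8)*255
for roi in((384,218,402,272),(348,236,370,293)):
    r=cv2.minAreaRect(biggest(m,roi));P=[cast("scene",p,.01) for p in cv2.boxPoints(r)];print(r,np.mean(P,0).round(4))
E
```

```text
(array([ 0.4314, -0.1509,  0.01  ]), [np.float64(0.193), np.float64(0.019)], np.float64(-42.4)) (array([ 0.4423, -0.0153,  0.01  ]), [np.float64(0.193), np.float64(0.019)], np.float64(-50.3))
((394.2607727050781, 244.45318603515625), (48.02738571166992, 7.419890880584717), 79.82449340820312) [ 0.4331 -0.1495  0.01  ]
((357.8303527832031, 264.031494140625), (7.821751117706299, 50.438438415527344), 5.440331935882568) [ 0.4459 -0.016   0.01  ]
```

>>> carry_out --motion '[[55,[0,0,-1.7],[0,0,0]],[55,[1,0,-3.3],[0,0,0]],[55,[1.5,0,-5.03],[0,0,0]],[55,[2,0,-5.03],[0,0,0]],[55,[2.4,0,-5.03],[0,0,0]]]'

```text
time_s: 4.47
eef_pos: [0.4314, -0.1509, 0.0519]
ee_rot: [0.582, 1.489, -0.583]
force: [-0.2, -0.0, -0.1]
grip_width: 0.547
```

```bash
python3 -c "
from h import *
plan((.4320,-.1505,.0155),-42.4)"
```

```text
shift [1.46 0.03 0.  ] turn [-0.05  0.02 -0.  ] q6 0.22 F [-0.2 -0.  -0.1] w 0.5465206620934309
shift [1.46 0.03 0.  ] turn [ 2.995e+01 -1.000e-02 -3.000e-02] q6 0.22 F [-0.2 -0.  -0.1] w 0.5465206620934309
```

>>> carry_out --motion '[[55,[0.6,0.03,0],[0,0,0]],[55,[1.1,0.03,0],[0,0,0]],[55,[1.46,0.03,0],[0,0,0]],[0,[1.46,0.03,0],[0,0,0]],[0,[1.46,0.03,0],[0,0,0]]]' --squeeze 60

```text
time_s: 4.88
eef_pos: [0.4317, -0.1502, 0.0153]
ee_rot: [0.582, 1.49, -0.583]
force: [0.2, 0.1, -0.4]
grip_width: 0.28
```

>>> carry_out --motion '[[0,[0,0,0],[0,0,0]],[0,[0,0,0],[0,0,0]],[0,[0,0,0],[0,0,0]],[0,[0,0,0],[0,0,0]],[0,[0,0,0],[0,0,0]]]'

```text
time_s: 5.3
eef_pos: [0.4319, -0.1503, 0.0156]
ee_rot: [0.582, 1.489, -0.583]
force: [0.2, 0.1, -0.8]
grip_width: -0.001
```

```bash
python3 - <<'E'
from h import *
for d in(0,.014):
    p=np.array([.1666,-.5238,.2230-d]);print(proj("scene",p),proj("top",p))
b=cv2.imread('pics/scene0.png')[90:190,520:640];t=cv2.imread('pics/top0.png')[400:480,540:640]
a=optics.grab_frame('top')[:,:,::-1];c=optics.grab_frame('scene')[:,:,::-1]
cv2.imwrite('pics/ta2.png',a);cv2.imwrite('pics/sa2.png',c)
f=lambda i:cv2.resize(i,(400,300),interpolation=cv2.INTER_CUBIC)
cv2.imwrite('pics/v.png',np.vstack([np.hstack([f(b),f(t)]),np.hstack([f(a[205:355,300:500]),f(c[160:310,300:500])])]))
E
```

```text
[569.30630372 168.03977912] [630.4563553  421.86210265]
[567.86013441 172.45080752] [625.36004213 419.98921061]
```

View pics/v.png

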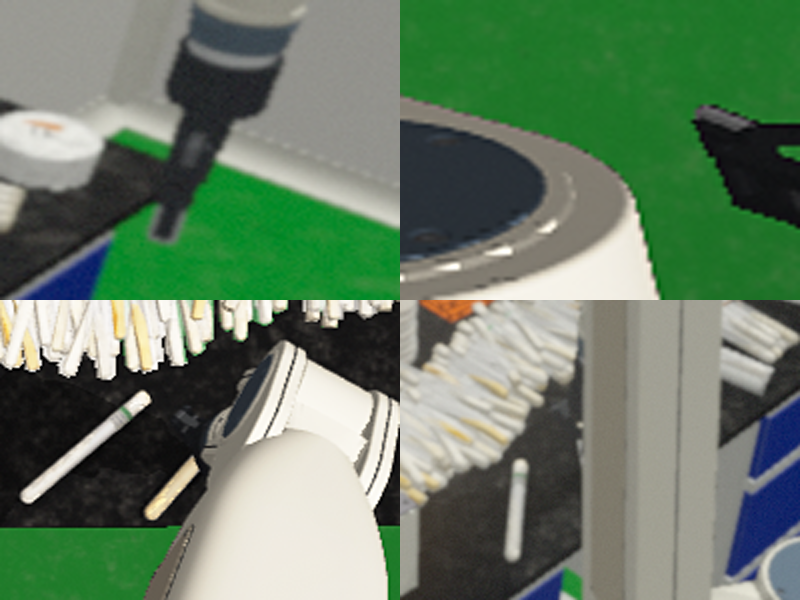

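In the start picture the fingertip is at scene pixel (569,162), while the model predicts (568,172). So the tips stand roughly 20 mm higher than the stated TCP suggests, and the fingers closed above the tube. I'll open and lower in steps, watching the force.

>>> carry_out --motion '[[45,[0,0,0],[0,0,0]],[45,[0,0,0],[0,0,0]],[45,[0,0,0],[0,0,0]],[45,[0,0,0],[0,0,0]],[45,[0.2,0,0],[0,0,0]]]'

```text
time_s: 5.82
eef_pos: [0.4322, -0.1506, 0.0109]
ee_rot: [0.582, 1.488, -0.583]
force: [-0.6, 0.1, -0.4]
grip_width: 0.449
```

>>> carry_out --motion '[[45,[0.05,0,0],[0,0,0]],[45,[0.1,0,0],[0,0,0]],[45,[0.15,0,0],[0,0,0]],[45,[0.2,0,0],[0,0,0]],[45,[0.2,0,0],[0,0,0]]]'

```text
time_s: 6.23
eef_pos: [0.4322, -0.1505, 0.0056]
ee_rot: [0.582, 1.489, -0.583]
force: [0.6, 1.0, -0.3]
grip_width: 0.449
```

>>> carry_out --motion '[[45,[0.05,0,0],[0,0,0]],[45,[0.1,0,0],[0,0,0]],[45,[0.15,0,0],[0,0,0]],[45,[0.2,0,0],[0,0,0]],[45,[0.2,0,0],[0,0,0]]]'

```text
time_s: 6.65
eef_pos: [0.432, -0.1504, 0.0004]
ee_rot: [0.582, 1.489, -0.583]
force: [0.5, -0.5, -0.5]
grip_width: 0.446
```

>>> carry_out --motion '[[10,[0,0,0],[0,0,0]],[10,[0,0,0],[0,0,0]],[10,[0,0,0],[0,0,0]],[10,[0,0,0],[0,0,0]],[10,[0,0,0],[0,0,0]]]'

```text
time_s: 7.07
eef_pos: [0.4321, -0.1504, 0.0006]
ee_rot: [0.582, 1.489, -0.583]
force: [-2.6, 0.0, 5.5]
grip_width: 0.201
```

It stopped at 17 mm with an upward force, so the tips are gripping above the tube's widest line. Reopening and going about 9 mm lower.

>>> carry_out --motion '[[45,[0,0,0],[0,0,0]],[45,[0,0,0],[0,0,0]],[45,[0,0,0],[0,0,0]],[45,[0.1,0,0],[0,0,0]],[45,[0.2,0,0],[0,0,0]]]'

```text
time_s: 7.48
eef_pos: [0.4322, -0.1505, -0.0046]
ee_rot: [0.582, 1.489, -0.583]
force: [0.2, -1.1, 0.8]
grip_width: 0.452
```

>>> carry_out --motion '[[45,[0.05,0,0],[0,0,0]],[45,[0.1,0,0],[0,0,0]],[45,[0.15,0,0],[0,0,0]],[45,[0.17,0,0],[0,0,0]],[45,[0.17,0,0],[0,0,0]]]'

```text
time_s: 7.9
eef_pos: [0.4322, -0.1505, -0.0089]
ee_rot: [0.582, 1.489, -0.583]
force: [-0.0, 0.0, 0.4]
grip_width: 0.446
```

>>> carry_out --motion '[[10,[0,0,0],[0,0,0]],[10,[0,0,0],[0,0,0]],[10,[0,0,0],[0,0,0]],[10,[0,0,0],[0,0,0]],[10,[0,0,0],[0,0,0]]]'

```text
time_s: 8.32
eef_pos: [0.4335, -0.1512, -0.0074]
ee_rot: [0.581, 1.485, -0.583]
force: [-1.3, 0.5, 17.9]
grip_width: 0.206
```

>>> carry_out --motion '[[10,[-0.1,0,0],[0,0,0]],[10,[-0.5,0,0],[0,0,0]],[10,[-1,0,0],[0,0,0]],[10,[-1.5,0,0],[0,0,0]],[10,[-2,0,0],[0,0,0]]]'

```text
time_s: 8.73
eef_pos: [0.4331, -0.151, 0.0431]
ee_rot: [0.581, 1.485, -0.583]
force: [0.3, 0.3, -0.8]
grip_width: 0.209
```

>>> carry_out --motion '[[10,[-1,0,0],[0,0,0]],[10,[-2,0,0],[0,0,0]],[10,[-3,0,0],[0,0,0]],[10,[-4,0,0],[0,0,0]],[10,[-5.5,0,0],[0,0,0]]]'

```text
time_s: 9.15
eef_pos: [0.4313, -0.15, 0.1804]
ee_rot: [0.582, 1.489, -0.583]
force: [1.1, -0.5, -0.1]
grip_width: 0.206
```

```bash
python3 -c "
from h import *
plan((.508,.301,.21),87.3)
a=optics.grab_frame('top')[:,:,::-1];b=optics.grab_frame('scene')[:,:,::-1]
f=lambda i:cv2.resize(i,(400,300),interpolation=cv2.INTER_CUBIC)
cv2.imwrite('pics/g3.png',np.hstack([f(a[205:355,300:500]),f(b[160:310,300:500])]))"
```

```text
shift [-1.2  15.34 -9.97] turn [-2.166e+01  2.000e-02  2.000e-02] q6 0.23 F [ 1.1 -0.5 -0.1] w 0.20603316014735276
shift [-1.2  15.34 -9.97] turn [ 8.34  0.02 -0.02] q6 0.23 F [ 1.1 -0.5 -0.1] w 0.20603316014735276
```

View pics/g3.png

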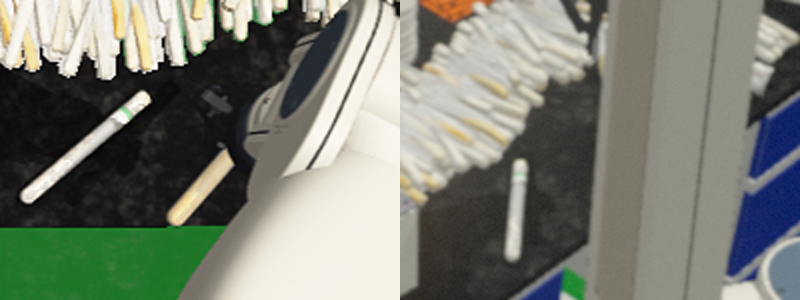

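The tube is held level: its brown end is at (170,220) in the left crop, larger and shifted, so it is raised. The good tube hasn't moved. Carrying it over to the box.

>>> carry_out --motion '[[10,[-1.2,15.3,-10],[8.3,0,0]],[10,[-1.2,15.3,-10],[8.3,0,0]],[10,[-1.2,15.3,-10],[8.3,0,0]],[10,[-1.2,15.3,-10],[8.3,0,0]],[10,[-1.2,15.3,-10],[8.3,0,0]]]'

```text
time_s: 9.67
eef_pos: [0.4628, 0.0239, 0.193]
ee_rot: [0.992, 1.323, -0.988]
force: [0.7, -0.7, -0.3]
grip_width: 0.204
```

```bash
python3 -c "
from h import *
plan((.508,.301,.21),87.3)"
```

```text
shift [ -0.71   4.93 -10.09] turn [-26.76   0.12   0.08] q6 1.15 F [ 0.7 -0.7 -0.3] w 0.2043634815705265
shift [ -0.71   4.93 -10.09] turn [ 3.24  0.05 -0.08] q6 1.15 F [ 0.7 -0.7 -0.3] w 0.2043634815705265
```

>>> carry_out --motion '[[10,[-0.7,4.9,-10.1],[3.24,0.05,-0.08]],[10,[-0.7,4.9,-10.1],[3.24,0.05,-0.08]],[10,[-0.7,4.9,-10.1],[3.24,0.05,-0.08]],[10,[-0.7,4.9,-10.1],[3.24,0.05,-0.08]],[10,[-0.7,4.9,-10.1],[3.24,0.05,-0.08]]]'

```text
time_s: 10.08
eef_pos: [0.4931, 0.213, 0.204]
ee_rot: [1.245, 1.185, -1.246]
force: [1.3, -1.1, -0.1]
grip_width: 0.209
```

```bash
python3 -c "
from h import *
plan((.508,.301,.17),87.3)"
```

```text
shift [ 1.36  0.42 -3.55] turn [ 2.998e+01 -0.000e+00 -1.000e-02] q6 1.87 F [ 1.3 -1.1 -0.1] w 0.20903030685243953
shift [ 1.36  0.42 -3.55] turn [-0.02  0.01 -0.  ] q6 1.87 F [ 1.3 -1.1 -0.1] w 0.20903030685243953
```

>>> carry_out --motion '[[10,[0,0.42,-3.55],[0,0,0]],[10,[0,0.42,-3.55],[0,0,0]],[10,[0,0.42,-3.55],[0,0,0]],[10,[0.5,0.42,-3.55],[0,0,0]],[10,[1,0.42,-3.55],[0,0,0]]]'

```text
time_s: 10.5
eef_pos: [0.508, 0.3024, 0.178]
ee_rot: [1.244, 1.186, -1.244]
force: [-0.7, -0.6, -0.8]
grip_width: 0.208
```

```bash
python3 -c "
from h import *
plan((.508,.301,.0806),87.3)
a=optics.grab_frame('top')[:,:,::-1];b=optics.grab_frame('scene')[:,:,::-1]
f=lambda i:cv2.resize(i,(400,300),interpolation=cv2.INTER_CUBIC)
cv2.imwrite('pics/g4.png',np.hstack([f(a[160:310,100:300]),f(b[210:360,160:360])]))"
```

```text
shift [3.9  0.   0.05] turn [ 3.e+01 -0.e+00 -1.e-02] q6 2.01 F [-0.7 -0.6 -0.8] w 0.20750633045878508
shift [3.9  0.   0.05] turn [-0.    0.01 -0.  ] q6 2.01 F [-0.7 -0.6 -0.8] w 0.20750633045878508
```

View pics/g4.png

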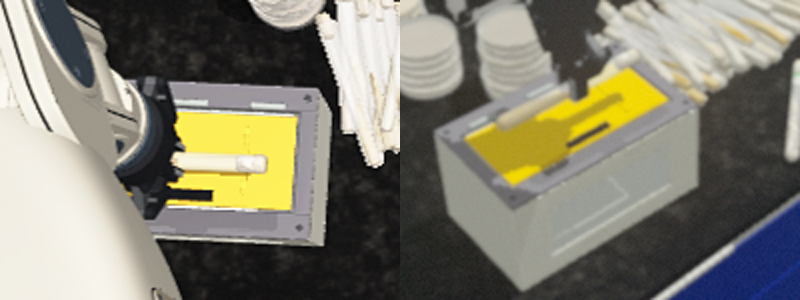

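The tube is held level and along the slot; its plug end is at full-frame pixel ~(233,241). I'll check that end's world position, and the brown end in the scene view at about (209,273).

```bash
python3 -c "
from h import *
for z in(.185,.195):print(cast('top',(233.5,241),z),cast('scene',(160+500/2-200-0,210+122/2),z))
u=np.array([np.cos(np.radians(87.3)),np.sin(np.radians(87.3)),0])
for z in(.175,.185,.195):
  for k in(-.0965,.0965):print(z,k,proj('top',np.array([.508,.3024,z])+k*u),proj('scene',np.array([.508,.3024,z])+k*u))
"
```

```text
[0.50559484 0.20964258 0.185     ] [0.52125592 0.39244515 0.185     ]
[0.50419956 0.20789418 0.195     ] [0.51173167 0.3981806  0.195     ]
0.175 -0.0965 [236.16894689 242.74976159] [279.66176837 241.41510157]
0.175 0.0965 [139.10538454 238.45147688] [210.43250988 277.67357169]
0.185 -0.0965 [235.32439404 242.07028674] [279.55842608 238.14307547]
0.185 0.0965 [137.20950905 237.72404301] [209.99133498 274.32475017]
0.195 -0.0965 [234.4614192  241.37599071] [279.45416447 234.84194189]
0.195 0.0965 [135.27218801 236.98070679] [209.54593462 270.94385458]
```

The predicted ends match within a pixel or so with the tube at z≈0.195. Pushing down.

>>> carry_out --motion '[[10,[0.4,0,0.05],[0,0,0]],[10,[0.8,0,0.05],[0,0,0]],[10,[1.2,0,0.05],[0,0,0]],[10,[1.6,0,0.05],[0,0,0]],[10,[2,0,0.05],[0,0,0]]]'

```text
time_s: 11.02
eef_pos: [0.5067, 0.2994, 0.1257]
ee_rot: [1.242, 1.186, -1.249]
force: [0.9, 0.1, 0.7]
grip_width: 0.21
```

>>> carry_out --motion '[[10,[0.25,0,0],[0,0,0]],[10,[0.5,0,0],[0,0,0]],[10,[0.75,0,0],[0,0,0]],[10,[1,0,0],[0,0,0]],[10,[1.2,0,0],[0,0,0]]]'

```text
time_s: 11.43
eef_pos: [0.5066, 0.2993, 0.0952]
ee_rot: [1.242, 1.186, -1.249]
force: [0.1, -0.0, 0.6]
grip_width: 0.204
```

>>> carry_out --motion '[[10,[0.2,0,0],[0,0,0]],[10,[0.4,0,0],[0,0,0]],[10,[0.62,0,0],[0,0,0]],[10,[0.62,0,0],[0,0,0]],[10,[0.62,0,0],[0,0,0]]]'

```text
time_s: 11.85
eef_pos: [0.5088, 0.2995, 0.0801]
ee_rot: [1.245, 1.184, -1.246]
force: [8.4, 0.4, 0.9]
grip_width: 0.208
```

```bash
python3 -c "
from h import *
plan((.508,.301,.0806),87.3)
a=optics.grab_frame('top')[:,:,::-1];b=optics.grab_frame('scene')[:,:,::-1]
f=lambda i:cv2.resize(i,(400,300),interpolation=cv2.INTER_CUBIC)
cv2.imwrite('pics/g5.png',np.hstack([f(a[160:310,100:300]),f(b[210:360,160:360])]))"
```

```text
shift [-0.02 -0.03 -0.06] turn [ 2.997e+01 -1.000e-02 -2.000e-02] q6 2.01 F [8.4 0.4 0.9] w 0.20755718711313678
shift [-0.02 -0.03 -0.06] turn [-0.03  0.01 -0.01] q6 2.01 F [8.4 0.4 0.9] w 0.20755718711313678
```

View pics/g5.png

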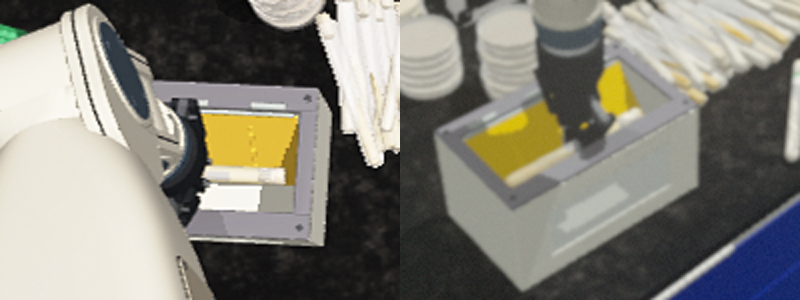

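The flap is open beneath the tube, which is level in the slot. A sideways force of 8 N along +x suggests the gripper's knuckle is touching the near rim. I'll ease 4 mm toward +x before releasing.

>>> carry_out --motion '[[10,[0,0.08,0],[0,0,0]],[10,[0,0.16,0],[0,0,0]],[10,[0,0.16,0],[0,0,0]],[10,[0,0.16,0],[0,0,0]],[10,[0,0.16,0],[0,0,0]]]'

```text
time_s: 12.37
eef_pos: [0.5125, 0.2993, 0.08]
ee_rot: [1.245, 1.184, -1.247]
force: [-0.3, -0.0, 1.3]
grip_width: 0.207
```

Contact is gone. Releasing to about 35 mm.

>>> carry_out --motion '[[41,[0,0,0],[0,0,0]],[41,[0,0,0],[0,0,0]],[41,[0,0,0],[0,0,0]],[41,[0,0,0],[0,0,0]],[41,[0,0,0],[0,0,0]]]'

```text
time_s: 12.78
eef_pos: [0.516, 0.3, 0.0819]
ee_rot: [1.251, 1.18, -1.241]
force: [11.1, 1.4, 7.2]
grip_width: 0.406
```

>>> carry_out --motion '[[41,[0,0,0],[0,0,0]],[41,[0,0,0],[0,0,0]],[41,[0,0,0],[0,0,0]],[41,[0,0,0],[0,0,0]],[41,[0,0,0],[0,0,0]]]'

```text
time_s: 13.2
eef_pos: [0.5163, 0.3001, 0.0823]
ee_rot: [1.251, 1.179, -1.24]
force: [2.2, 0.1, 5.5]
grip_width: 0.41
```

```bash
python3 -c "
from h import *
a=optics.grab_frame('top')[:,:,::-1];b=optics.grab_frame('scene')[:,:,::-1]
f=lambda i:cv2.resize(i,(400,300),interpolation=cv2.INTER_CUBIC)
cv2.imwrite('pics/g6.png',np.hstack([f(a[160:310,100:300]),f(b[210:360,160:360])]))"
```

```text
(no output)
```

View pics/g6.png

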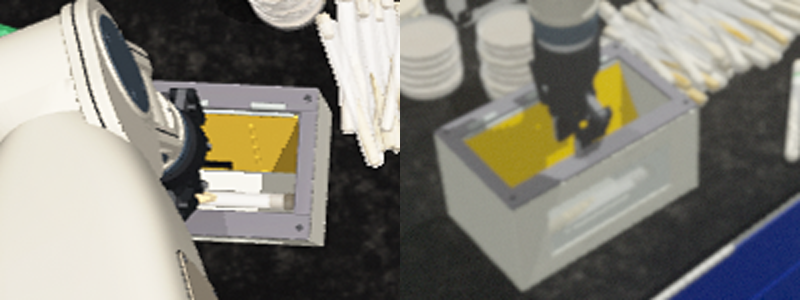

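The tube is on the box floor, visible through the slot near the front wall and also through the box's window. Drawing straight up.

>>> carry_out --motion '[[41,[-0.4,0.05,0],[0,0,0]],[41,[-0.8,0.05,0],[0,0,0]],[41,[-1.2,0.05,0],[0,0,0]],[41,[-1.6,0.05,0],[0,0,0]],[41,[-2,0.05,0],[0,0,0]]]'

```text
time_s: 13.72
eef_pos: [0.5173, 0.3001, 0.1338]
ee_rot: [1.252, 1.179, -1.239]
force: [0.4, 0.8, -0.5]
grip_width: 0.411
```

>>> carry_out --motion '[[41,[-0.8,0,0],[0,0,0]],[41,[-1.6,0,0],[0,0,0]],[41,[-2.4,0,0],[0,0,0]],[41,[-3.2,0,0],[0,0,0]],[41,[-4,0,0],[0,0,0]]]'

```text
time_s: 14.13
eef_pos: [0.5165, 0.2999, 0.2358]
ee_rot: [1.253, 1.178, -1.238]
force: [0.0, -0.4, 0.2]
grip_width: 0.41
```

>>> carry_out --motion '[[41,[0,0,1.5],[0,0,0]],[41,[0,0,3],[0,0,0]],[41,[0,0,4],[0,0,0]],[41,[0,0,5],[0,0,0]],[41,[0,0,5],[0,0,0]]]'

```text
time_s: 14.55
eef_pos: [0.5101, 0.1717, 0.2369]
ee_rot: [1.255, 1.175, -1.239]
force: [1.2, -0.1, 0.2]
grip_width: 0.412
```

```bash
python3 -c "
from h import *
a=optics.grab_frame('top')[:,:,::-1].copy();b=optics.grab_frame('scene')[:,:,::-1]
try: print('good',tube(a,(300,247,376,310)))
except Exception as e: print(e)
f=lambda i:cv2.resize(i,(400,300),interpolation=cv2.INTER_CUBIC)
cv2.imwrite('pics/g7.png',np.hstack([f(a[160:340,120:360]),f(b[210:360,180:380])]))"
```

```text
good (array([ 0.4421, -0.0155,  0.01  ]), [np.float64(0.193), np.float64(0.019)], np.float64(-50.2))
```

View pics/g7.png

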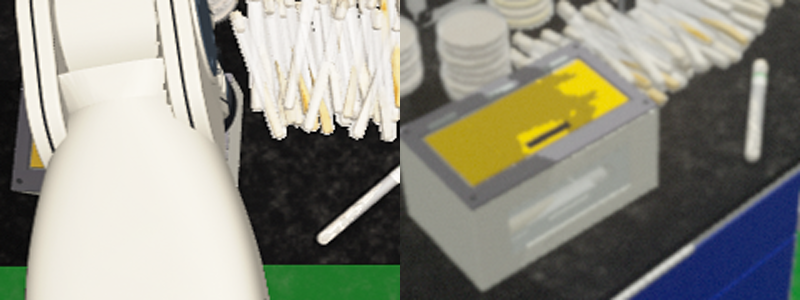

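The flap is flush and shut, the tube shows through the box's window at (570,205) in the right crop, and the good tube hasn't moved. The gripper is clear, so I'm handing in.

```bash
python3 -c "
from bench import robot
print(robot.sign_off())"
```

```text
the job is handed in; nothing more can be done
None
```

I pushed the spoiled tube down through the flap, released it at about 35 mm opening and drew straight back up. The job was handed in at about 14.6 s; sign-off gives no verdict.

**Last checks**
- **Spoiled tube:** after release it lay on the box floor near the front wall, seen in the pictures only; I did not measure its pose.
- **Flap:** it looks flush and shut, also judged by eye.
- **Good tube:** it measured within 1 mm of where it started.
- **Gripper:** it was clear, with wrist force readings of about 1 N or less.

**What failed or disagreed**
- **Missed grasps:** the first two attempts closed above the tube. The fingertips stand about 20 mm higher than the stated tip distance implies. A third attempt, lower down, stopped at 17 mm with an upward push, so I reopened and went about 8 mm lower. The fourth attempt held, with about 18 N of upward force, probably the tips pressing on the bench.
- **Side force in the slot:** about 8 N built up sideways on the way in, most likely against the near rim, and cleared when I moved 4 mm toward +x. It came back at about 11 N as the fingers parted, well under the 40 N limit.

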